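# Drive the stuck spacer out of the inclined lens barrel

## Robot

A 6-joint arm with a two-finger parallel gripper is mounted at the origin on the work surface. World frame = base frame: x ahead of the robot, y to its left, z up, the work surface at z = 0. Lengths are in m, angles in degrees, forces in N, time in s.
With the tool pointing down it reaches from about 0.325 to 0.9 m from the base axis. Payload 3.5 kg.
Tool frame: the origin (TCP) lies on the front face of the gripper's body, between the roots of the fingers; the fingertips stand 73 mm ahead of it and the grasp point (between the pads) lies 54 mm ahead of it; z points along the fingers, y is the line along which they close (so a half turn about z gives the same grasp; the last joint's range is limited). The gripper opens to 85 mm and grips with 20 to 120 N. Pads are 22 mm wide; open, the fingers measure 114 mm over their backs; the gripper's body (76 mm by 85 mm) begins 54 mm behind the grasp point. The pads swing forward as they close: fully open they stand 13 mm farther back than shut.
Start: joints at [-5.924, 15.837, -1.513, 72.651, 0, 84.076], TCP at [0.625, -0, 0.304] pointing down, gripper open.
Joint ranges: [-178.77, 178.77], [-48.84, 107.48], [-61.69, 71.31], [-111.58, 123.2], [-90, 87.43], [-180, 180]. Speed limits (degrees/s): [147.25, 147.25, 180, 180, 180, 180].

## Interface

Orientations are given as [roll, pitch, yaw] about the fixed x, y, z axes, in that order (R = Rz(yaw) Ry(pitch) Rx(roll)).
In Python, from cell import arm, command_gripper, read_camera, nets, readout gives the robot as it stands. The module is installed in compiled form; this text tells all that it offers. Calls block until the motion is done:
- arm.movep(position, orientation): joint-space move of the TCP to a pose.
- arm.move_linear(position, rot=None, speed=0.15, max_force=None): straight line of the TCP; rot=None keeps the orientation; speed is the mean speed in m/s. With max_force (N) it stops when the force on the tool has changed by that much, and returns True; else False.
- arm.move_joints(angles): joint-space move.
- command_gripper(opening, grasp_force=None): finger opening in m; grasp_force is the grip in N (None keeps the last); returns when the fingers have stopped.
- arm.dwell(seconds).
- arm.inverse_kinematics(position, orientation): joint angles nearest the present ones, or None.
- read_camera(name): name is "scene" or "side" or "wrist"; returns a dict with "frame" (400x640x3 uint8, blue, green, red), "fx", "fy", "cx", "cy" (pixels), "origin" and "rotation" of the camera in the world. Camera axes: x right, y up, looking along -z (the intrinsics and any distortion apply to the point x, -y, -z); pixel columns grow to the right and rows downward; lengths in m; the calibration is good to about 2 mm. A picture is of the moment at which its call begins. There is no depth.
A pose or a line that the arm cannot do raises arm.Unreachable and nothing moves.
- arm.sign_off(): hands the job in; it is judged then, once.
Trained networks look in a picture, given as the dict that the camera call returned (one of the last four; its "shot" number tells which), for a name from the list of things; names that differ only in an ending like _2 or _b are one class to them, and where a whole thing is asked for, a point or a joint stands for the part that bears it (a point fixed in the world has none). Each returns a list of dicts, best first, with "conf" (0 to 1); they miss things now and then, are a little off and sometimes report something else, mostly with a low value. They report only what shows in the picture. A call takes as long as a camera call. They do not tell look-alikes from the thing itself.
- nets.regions_of(label, picture): "mask" (400x640 bool, what is visible of it) and "at" ([row, column] in pixels, amid what is visible of it).
- nets.spot_point(label, picture): "at" ([row, column] in pixels: a listed point, or the origin of a listed thing).
Readings, each from a call of its own:
- readout.read_time(): time.
- readout.read_joint_positions(): joint angles.
- readout.read_joint_vel(): joint speeds.
- readout.read_effort(): joint torques, N m.
- readout.read_tcp_pos(): TCP position.
- readout.read_eef_rot(): TCP orientation.
- readout.read_wrist_force(): force on the tool from outside, world axes, zero at the start.
- readout.read_torque(): the same for the moment, N m.
- readout.read_finger_gap(): finger opening in m.
- readout.read_gripper_force(): force on a finger pad.
Only numpy, scipy, OpenCV 4.12 (cv2) and the standard library are available. Lean on these libraries where they do the work, as an engineer would, in place of code of your own. Each camera call takes 0.05 s, during which the arm holds its last target. There are 200 camera calls.

## Task

A spacer is stuck in the lower end of the sloping lens barrel: take the slim drift rod from the rack, enter it in the barrel's upper mouth and push the spacer out into the tray beneath, going on until the drift's guard disc rests gently on the stop collar round the mouth; never jam or ram the drift, and do not touch the spacer with the gripper. Then stand the drift back upright in its well in the rack, leaving the stout gauge and the things around as they are.

Things in the scene. Friction and masses are not known exactly. Their poses are not given: they have to be found in the camera images.
- stand: Fixed aluminium base plate (290 x 160 mm, 8 mm thick) with a grey post, a rimmed catch tray and the stop collar. Origin: underside of the plate, straight under the centre of the barrel's lower end; z up; x points level the way the barrel slopes down (the mouth lies on the -x side, towards the robot). The bore leans 35 degrees (0.611 rad) from vertical about the stand's y axis.
- barrel: Dark steel tube fixed on the stand, 110 mm long, 52 mm outside, bore 32 mm; its upper 12 mm flare to 40 mm inside, 60 mm outside. Origin: centre of its lower end, 100 mm above the bench; z runs up the bore to the mouth, 35 degrees from vertical. Two sprung rubber pads in the bore, 23 to 53 mm above the lower end, make the spacer tight.
- mouth (a point): Centre of the barrel's upper end, 110 mm up the bore axis, about 190 mm above the bench. Round the bore axis above it sits the stop collar: an aluminium ring 68 mm outside, 42 mm inside, 6 mm thick, clamped so that its upper face is anywhere from 6 to 22 mm above the mouth. Where it is clamped differs each time and is not reported: it must be felt (or seen).
- exit (a point): Centre of the barrel's lower end, where the spacer must come out.
- tray (a point): Centre of the catch tray's floor, 8 mm above the bench; the tray is 200 mm (stand x) by 150 mm (stand y) inside with a rim 30 mm high. Axes as the stand's.
- spacer: Solid aluminium cylinder, 30 mm diameter, 60 mm long, about 0.12 kg. Origin: its centre, z along its axis. Stuck in the bore, lower face 5 mm out of the lower end, upper face 55 mm below the mouth. It yields to an axial push of roughly 10 to 20 N (varies) and slides out by itself once its upper face is nearly at the lower end.
- drift: Slim steel rod 191 mm long, 0.25 kg. Origin: centre of its lower face (tip); z runs up to the handle. Head 28 mm diameter over the lowest 20 mm, chamfered to 23 mm at the face; shank 20 mm up to 128 mm; guard disc 54 mm diameter from 128 to 136 mm; black handle 28 mm diameter from 136 to 191 mm. With the guard on the stop collar the tip is 4 mm inside to 12 mm out of the barrel's lower end.
- drift_tip (a point): Centre of the drift's lower face.
- drift_grip (a point): Where to hold the drift: on its axis in the handle, 159 mm above the tip and 23 mm above the guard disc.
- rack: Fixed grey rack block 90 x 200 x 65 mm (x, y, z); origin: centre of its underside, z up. Two wells on its y axis, 55 mm to either side of the centre, 32 mm diameter, 55 mm deep (floor 10 mm above the bench). One holds the drift, the other the gauge; either may be in either well.
- gauge: Stout stepped gauge in the other well of the rack, 191 mm long: spigot 27 mm, body 42 mm diameter from 56 to 128 mm, with the same guard disc and handle as the drift. Too thick for the barrel; leave it. Origin: centre of its lower face.
- wash_bottle: White bottle, 70 mm diameter, 170 mm tall; bystander, loose. Origin: centre of its underside.
- dishes: Stack of three clear dishes, 92 mm diameter, 48 mm tall; bystander, loose. Origin: centre of its underside.
- succulent: Small concrete pot, 80 mm diameter, 60 mm tall, with a succulent up to about 95 mm; bystander, loose. Origin: centre of its underside.
There are look-alikes about, which are no part of the job. Leave any blue look-alike of the drift alone.

How it is judged (in metres and radians):
On the way, in this order (a step that is already met when the one before it is completed fails the run):
1. the drift's tip is in the bore, more than 20 mm below the mouth (z of drift_tip in the frame of barrel below 0.09 m and distance between drift_tip and exit below 0.095 m and angle between the z axis of drift and the z axis of barrel, either way round below 0.12 rad), for 0.05 s.
2. the spacer is out of the barrel's lower end and the drift is fully in, its guard disc bearing on the stop collar (which is part of the stand) (z of spacer in the frame of barrel below -0.025 m and z of drift_tip in the frame of barrel below 0.012 m and distance between drift_tip and exit below 0.022 m and contact force between drift and stand above 1.5 N), for 0.1 s.
At the end, for the whole second after the job is handed in: The spacer lies at rest in the catch tray (its centre within the tray's inside and less than 45 mm above its floor); the drift stands at rest in its well in the rack, tip within 15 mm of the well's floor and within 7 degrees of upright, released; the gauge still stands in its well (x of spacer in the frame of tray between -0.1 and 0.1 m and y of spacer in the frame of tray between -0.075 and 0.075 m and z of spacer in the frame of tray below 0.045 m and linear speed of each of spacer, drift below 0.03 m/s and z of drift_tip in the frame of rack below 0.025 m and x of drift_tip in the frame of rack between -0.03 and 0.03 m and y of drift_tip in the frame of rack between -0.08 and 0.08 m and angle between each of drift, gauge's own z axis and vertical below 0.12 rad); the robot touches nothing.
It fails at once if the drift is rammed against the stop collar or stand (more than 50 N) or jammed in the barrel (more than 80 N) (contact force between drift and stand above 50 N or contact force between drift and barrel above 80 N).
It fails at once if the robot touches the spacer with anything but the drift (contact force between any of the fingers, the arm and spacer above 1 N).
It fails at once if the gauge is taken or knocked (moved more than 25 mm) (distance of gauge from where it was at the start of the episode above 0.025 m).
It fails at once if a bystander is disturbed (moved more than 20 mm) (distance of any of wash_bottle, dishes, succulent from where it was at the start of the episode above 0.02 m).
It also fails if it takes over 58 s, if anything falls off the work surface, if the arm or the gripper's body presses on something with over 40 N, if the wrist force passes 120 N, or if a joint passes its speed limit or range.

## Working session

There is one attempt and no reset: what is moved stays moved. The work goes in short steps, each a Python script; the robot and the scene stay as the last script left them, time stands still between calls to the robot, and variables do not carry over. Pictures are saved under pics/ and viewed, at most 10 in all, crops included, and the job is handed in when it is done.

```bash
mkdir -p pics
cat > h.py <<'E'
import numpy as np, cv2
from cell import arm, command_gripper, read_camera, nets, readout
def ray(p,rc):
    r,c=rc
    d=np.array([(c-p["cx"])/p["fx"],-(r-p["cy"])/p["fy"],-1.0])
    d=np.array(p["rotation"])@d
    return np.array(p["origin"]),d/np.linalg.norm(d)
def atz(p,rc,z):
    o,d=ray(p,rc); return o+d*(z-o[2])/d[2]
def proj(p,X):
    q=np.array(p["rotation"]).T@(np.array(X)-np.array(p["origin"]))
    return np.array([p["cy"]+p["fy"]*q[1]/q[2], p["cx"]-p["fx"]*q[0]/q[2]])
def tri(obs):
    A=np.zeros((3,3));b=np.zeros(3)
    for p,rc in obs:
        o,d=ray(p,rc);M=np.eye(3)-np.outer(d,d);A+=M;b+=M@o
    return np.linalg.solve(A,b)
E
python3 - <<'E'
from h import *
P={n:read_camera(n) for n in("scene","side","wrist")}
for n,p in P.items():
    cv2.imwrite(f"pics/{n}0.png",p["frame"]); print(n,[k for k in p if k not in("frame",)],np.round(p["origin"],3),p["fx"],p.get("distortion"))
    print(np.round(p["rotation"],3).tolist())
for l in "stand mouth exit tray drift drift_tip drift_grip rack gauge wash_bottle dishes succulent".split():
    for n,p in P.items():
        print(l,n,[(np.round(d["at"]).tolist(),round(d["conf"],2)) for d in nets.spot_point(l,p)][:4])
E
```

```text
scene ['fx', 'fy', 'cx', 'cy', 'origin', 'rotation', 'shot'] [1.342 0.285 1.026] 490.9234043825241 None
[43.461, -1.008, 110.964]
side ['fx', 'fy', 'cx', 'cy', 'origin', 'rotation', 'shot'] [ 0.159 -0.987  0.777] 456.9176884314953 None
[59.166, 1.019, -22.44]
wrist ['fx', 'fy', 'cx', 'cy', 'origin', 'rotation', 'shot'] [0.624 0.068 0.374] 318.3529457706444 None
[-15.794, 0.075, 0.015]
stand scene [([256.0, 336.0], 0.75)]
stand side [([223.0, 339.0], 0.61)]
stand wrist []
mouth scene [([189.0, 342.0], 0.78)]
mouth side [([174.0, 322.0], 0.92)]
mouth wrist [([125.0, 212.0], 0.88)]
exit scene [([233.0, 337.0], 0.76)]
exit side [([194.0, 340.0], 0.55)]
exit wrist [([106.0, 328.0], 0.95)]
tray scene [([267.0, 335.0], 0.63), ([262.0, 213.0], 0.36)]
tray side [([217.0, 349.0], 0.82)]
tray wrist [([98.0, 362.0], 0.64)]
drift scene [([187.0, 259.0], 0.88), ([153.0, 279.0], 0.75), ([222.0, 252.0], 0.72)]
drift side [([273.0, 372.0], 0.94), ([317.0, 276.0], 0.83)]
drift wrist [([297.0, 311.0], 0.79)]
drift_tip scene [([158.0, 277.0], 0.94), ([219.0, 251.0], 0.8)]
drift_tip side [([269.0, 372.0]
[... 182 characters left out ...]
[241.0, 335.0], 0.94), ([261.0, 270.0], 0.84), ([222.0, 372.0], 0.55)]
drift_grip wrist []
rack scene [([180.0, 241.0], 0.92), ([263.0, 212.0], 0.73), ([232.0, 334.0], 0.49)]
rack side [([314.0, 340.0], 0.62)]
rack wrist []
gauge scene [([168.0, 227.0], 0.92)]
gauge side [([329.0, 344.0], 0.85)]
gauge wrist [([109.0, 328.0], 0.51)]
wash_bottle scene [([232.0, 459.0], 0.56)]
wash_bottle side [([191.0, 252.0], 0.57)]
wash_bottle wrist []
dishes scene [([262.0, 214.0], 0.95), ([185.0, 340.0], 0.38)]
dishes side [([270.0, 427.0], 0.64)]
dishes wrist [([321.0, 415.0], 0.59)]
succulent scene [([312.0, 441.0], 0.93), ([143.0, 251.0], 0.56)]
succulent side [([180.0, 318.0], 0.51)]
succulent wrist []
```

```bash
python3 -c "
import cv2,numpy as np
a=[cv2.imread(f'pics/{n}0.png') for n in('scene','side')]
cv2.imwrite('pics/both0.png',cv2.resize(np.vstack(a),(480,600),interpolation=cv2.INTER_AREA))"
```

```text
(no output)
```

View pics/scene0.png

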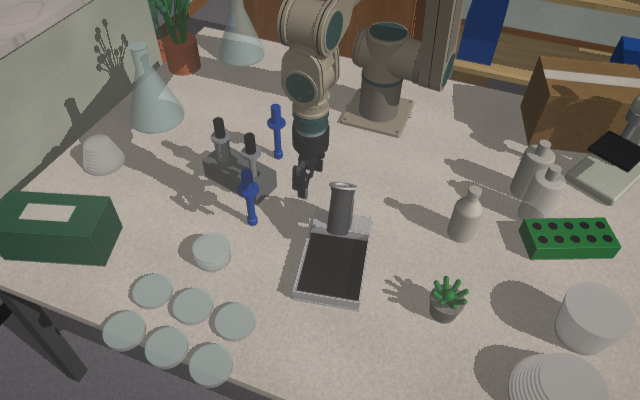

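View pics/side0.png

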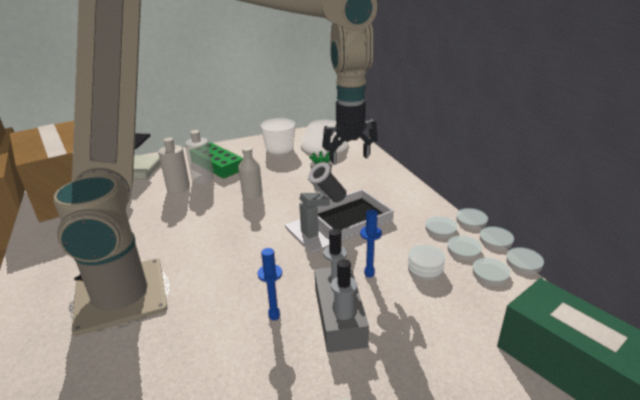

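Scene: rack with two black handles at (219,127) and (250,142), with blue look-alikes at (276,130) and (250,195); stand's barrel mouth at (342,187). Side: handles at (335,241) and (344,272), blue ones at (269,285) and (371,245). Candidates for the drift are the two black-handled tools, so I'll crop to see which is slim.

```bash
sed -i 's/^def ray/from scipy.spatial.transform import Rotation as Ro\ndef R_(p): return Ro.from_euler("xyz",p["rotation"],degrees=True).as_matrix()\ndef ray/; s/np.array(p\["rotation"\])/R_(p)/' h.py
python3 - <<'E'
from h import *
a=cv2.imread("pics/side0.png")[215:365,290:400]; b=cv2.imread("pics/scene0.png")[105:215,190:300]
a=cv2.resize(a,(400,545),interpolation=3); b=cv2.resize(b,(400,400),interpolation=3)
c=np.zeros((545,800,3),np.uint8); c[:,:400]=a; c[:400,400:]=b; cv2.imwrite("pics/crop.png",c)
S=read_camera("scene");D=read_camera("side")
def t(l,s,d): 
    X=tri([(S,s),(D,d)]); print(l,X.round(4), (proj(S,X)-s).round(1),(proj(D,X)-d).round(1))
t("dgrip",(141,252),(241,335)); t("mouth",(189,342),(174,322)); t("exit",(233,337),(194,340)); t("stand",(256,336),(223,339)); t("tray",(267,335),(217,349))
t("bluegripA",(114,275),(261,270)); t("blueB",(180,246),(222,372))
print("gauge tip z.01",atz(S,(168,227),.01),atz(D,(329,344),.01))
print("rack",atz(S,(180,241),0),atz(D,(314,340),0)); print("dishes",atz(S,(262,214),0), "succ",atz(S,(312,441),0),"wash",atz(S,(232,459),0))
E
```

```text
dgrip [ 0.4779 -0.2253  0.1754] [ 1.  -1.4] [-0.9 -1.8]
mouth [0.5641 0.058  0.1876] [ 0.5 -0.6] [-0.4 -0.6]
exit [0.6256 0.0722 0.1004] [ 0.2 -0.2] [-0.1 -0.2]
stand [6.209e-01 7.170e-02 1.000e-04] [ 0.4 -0.5] [-0.2 -0.5]
tray [0.6585 0.0817 0.0061] [ 0.5 -0.7] [-0.3 -0.6]
bluegripA [ 0.3307 -0.2234  0.1629] [ 0.2 -0.3] [-0.2 -0.4]
blueB [ 0.5988 -0.1792  0.1627] [ 0.1 -0.1] [-0.1 -0.1]
gauge tip z.01 [ 0.44270112 -0.33640682  0.01      ] [ 0.45677195 -0.33143684  0.01      ]
rack [ 0.46375974 -0.28006609  0.        ] [ 0.47109397 -0.27725981  0.        ]
dishes [ 0.75117035 -0.20837969  0.        ] succ [0.68050448 0.35680105 0.        ] wash [0.4216304 0.3541334 0.       ]
```

View pics/crop.png

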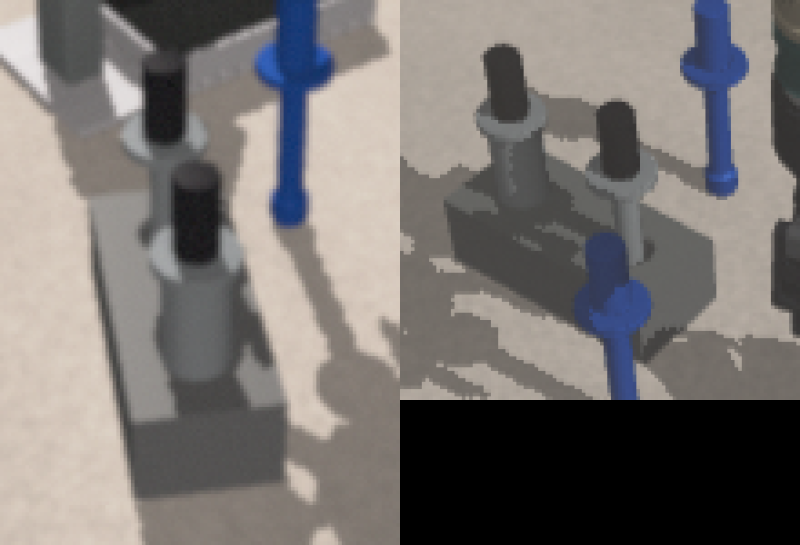

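The slim drift is the black-handled tool nearer the robot (scene 250,142; side 335,241). The stout gauge is the other one (scene 219,127; side 344,272), and the blue ones are look-alikes. Next I'll check reachability and take closer views of the mouth.

```bash
cat >> h.py <<'E'
def frame(psi,tilt=35.0,tw=0):
    """tool rpy pointing down the bore (tilt from vertical, azimuth psi), twist tw about tool z"""
    z=Ro.from_euler("ZY",[psi,-tilt],degrees=True)      # bore frame, z up the bore
    return (z*Ro.from_euler("XZ",[180,tw],degrees=True))
def rpy(r): return r.as_euler("xyz",degrees=True)
E
python3 - <<'E'
from h import *
print(readout.read_eef_rot(),readout.read_time())
ex=np.array([.6245,.072,.1]);psi=13.5
for tw in(0,90,180,-90):
    r=frame(psi,35,tw);u=-r.as_matrix()[:,2]
    print(tw,rpy(r).round(1),[None if (q:=arm.inverse_kinematics(list(ex+u*(s+.213)),list(rpy(r)))) is None else np.round(q).tolist() for s in(.2,.15,.1,0)])
for tw in(0,90,180,-90):
  for yaw in (20,):
    r=frame(yaw,0,tw); print(tw,rpy(r).round(1),[None if (q:=arm.inverse_kinematics([.476,-.225,z],list(rpy(r)))) is None else np.round(q).tolist() for z in(.223,.42)])
r=frame(psi,35,0)
S=read_camera("wrist")
print("cam in tool", (Ro.from_euler("xyz",readout.read_eef_rot(),degrees=True).inv().apply(np.array(S["origin"])-readout.read_tcp_pos())))
E
```

```text
[-1.79998791e+02  1.50582456e-03  8.99995507e+01] 2.05
0 [180.  -35.   13.5] [[-16.0, -31.0, -32.0, 57.0, 17.0, 155.0], [-14.0, -27.0, -35.0, 50.0, 15.0, 157.0], [-11.0, -23.0, -38.0, 42.0, 14.0, 159.0], [-8.0, -12.0, -41.0, 28.0, 12.0, 163.0]]
90 [-145.     0.   -76.5] [[-16.0, -31.0, -32.0, 57.0, 17.0, -115.0], [-14.0, -27.0, -35.0, 50.0, 15.0, -113.0], [-11.0, -23.0, -38.0, 42.0, 14.0, -111.0], [-8.0, -12.0, -41.0, 28.0, 12.0, -107.0]]
180 [-180.    35.  -166.5] [[-16.0, -31.0, -32.0, 57.0, 17.0, -25.0], [-14.0, -27.0, -35.0, 50.0, 15.0, -23.0], [-11.0, -23.0, -38.0, 42.0, 14.0, -21.0], [-8.0, -12.0, -41.0, 28.0, 12.0, -17.0]]
-90 [145.    0.  103.5] [[-16.0, -31.0, -32.0, 57.0, 17.0, 65.0], [-14.0, -27.0, -35.0, 50.0, 15.0, 67.0], [-11.0, -23.0, -38.0, 42.0, 14.0, 69.0], [-8.0, -12.0, -41.0, 28.0, 12.0, 73.0]]
0 [180.   0.  20.] [[-32.0, 9.0, -20.0, 61.0, 0.0, 128.0], [-32.0, 4.0, -2.0, 84.0, 0.0, 128.0]]
90 [180.   0. -70.] [[-32.0, 9.0, -20.0, 61.0, 0.0, -142.0], [-32.0, 4.0, -2.0, 84.0, 0.0, -142.0]]
180 [-180.    0. -160.] [[-32.0, 9.0, -20.0, 61.0, -0.0, -52.0], [-32.0, 4.0, -2.0, 84.0, -0.0, -52.0]]
-90 [180.   0. 110.] [[-32.0, 9.0, -20.0, 61.0, 0.0, 38.0], [-32.0, 4.0, -2.0, 84.0, 0.0, 38.0]]
cam in tool [ 0.06842825 -0.00021133 -0.07075283]
```

Run:
```python
from h import *
import pickle
ex=np.array([.6245,.072,.1]);psi=13.5
r=frame(psi,35,-90);M=r.as_matrix();u=-M[:,2]
V=[]
for dx,dy in((0,0),(.05,.03),(.0,-.05)):
    arm.movep(list(ex+u*.29+M[:,0]*dx+M[:,1]*dy),list(rpy(r))); arm.dwell(.2)
    p=read_camera("wrist");V.append(p)
    print(readout.read_time(),[(l,[(np.round(d["at"],1).tolist(),round(d["conf"],2)) for d in nets.spot_point(l,p)][:2]) for l in("mouth","exit","tray","stand")], proj(p,ex+u*.11))
pickle.dump(V,open("V.pkl","wb"))
im=np.hstack([cv2.resize(v["frame"],(400,250),interpolation=cv2.INTER_AREA) for v in V[1:]])
cv2.imwrite("pics/w1.png",V[0]["frame"])
```

```text
3.1167 [('mouth', [([191.0, 320.1], 0.84)]), ('exit', [([189.5, 319.1], 0.25)]), ('tray', [([161.8, 311.1], 0.71)]), ('stand', [([158.9, 284.9], 0.88), ([330.8, 310.8], 0.44)])] [191.55931254 325.50876145]
3.9083 [('mouth', [([249.7, 290.8], 0.75)]), ('exit', [([213.5, 304.2], 0.7)]), ('tray', [([192.8, 294.0], 0.92)]), ('stand', [([191.5, 267.5], 0.73)])] [248.16326813 294.79221238]
4.825 [('mouth', [([192.1, 383.1], 0.59)]), ('exit', [([170.2, 369.4], 0.93)]), ('tray', [([159.5, 346.6], 0.57)]), ('stand', [([159.8, 320.4], 0.67)])] [192.37812324 386.36832048]
```

View pics/w1.png

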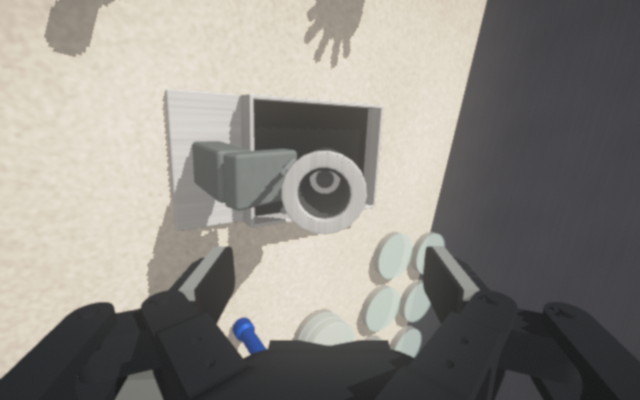

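The wrist view shows the collar ring centred near (324,192), with the bore and spacer face inside it. The plate and tray edges around it give the yaw. I'll fit the ring ellipses and the edge azimuths.

Run:
```python
from h import *
import pickle
V=pickle.load(open("V.pkl","rb"))
lsd=cv2.createLineSegmentDetector()
out=[];az=[];vis=[]
for k,p in enumerate(V):
    g=cv2.cvtColor(p["frame"],cv2.COLOR_BGR2GRAY)
    L=lsd.detect(g)[0][:,0]
    for x0,y0,x1,y1 in L:
        n=np.hypot(x1-x0,y1-y0); m=((y0+y1)/2,(x0+x1)/2)
        if n<40 or m[0]>250 or m[1]<150 or m[1]>460: continue
        a,b=atz(p,(y0,x0),.02),atz(p,(y1,x1),.02)
        t=np.degrees(np.arctan2(*(b-a)[1::-1]))%90
        az.append((round(t,1),int(n),k,np.round([x0,y0,x1,y1]).astype(int).tolist()))
    c=(191,323) if k==0 else ((250,292) if k==1 else (192,384))
    y,x=int(c[0])-60,int(c[1])-60
    b=cv2.GaussianBlur(g[y:y+120,x:x+120],(3,3),0)
    _,t=cv2.threshold(b,0,255,cv2.THRESH_OTSU)
    vis.append(cv2.resize(np.hstack([g[y:y+120,x:x+120],t]),None,fx=2,fy=2))
    cs,h=cv2.findContours(t,cv2.RETR_CCOMP,cv2.CHAIN_APPROX_NONE)
    for q,hh in zip(cs,h[0]):
        if len(q)>60:
            e=cv2.fitEllipse(q); print(k,len(q),"hole" if hh[3]>=0 else "outer",(round(e[0][1]+y,1),round(e[0][0]+x,1)),np.round(e[1],1),round(e[2]))
print(*sorted(az),sep="\n")
cv2.imwrite("pics/ring.png",np.vstack(vis)[:, :])
```

```text
0 78 outer (178.9, 324.5) [23.1 24.1] 77
0 63 outer (153.4, 275.4) [ 2.7 31.1] 87
0 563 outer (203.8, 329.5) [108.2 139.2] 34
0 151 hole (192.0, 324.2) [51.9 54.6] 110
1 411 outer (267.0, 296.3) [107.6 122.2] 81
1 139 hole (250.4, 292.6) [46.1 52.5] 108
2 460 outer (202.5, 394.6) [106.6 147.1] 46
2 151 hole (193.0, 387.1) [51.8 54.8] 76
(np.float64(0.0), 238, 0, [430, 232, 486, 0])
(np.float64(0.0), 261, 1, [416, 254, 477, 0])
(np.float64(9.7), 51, 2, [293, 97, 292, 148])
(np.float64(9.7), 55, 0, [317, 234, 262, 245])
(np.float64(9.8), 46, 2, [343, 208, 297, 215])
(np.float64(9.8), 47, 0, [235, 159, 236, 207])
(np.float64(10.0), 72, 2, [368, 230, 297, 245])
(np.float64(10.0), 98, 2, [214, 92, 217, 191])
(np.float64(10.1), 60, 1, [229, 139, 231, 199])
(np.float64(10.1), 91, 1, [149, 139, 157, 231])
(np.float64(10.1), 96, 0, [167, 92, 173, 188])
(np.float64(10.2), 45, 2, [295, 162, 294, 207])
(np.float64(10.2), 48, 2, [296, 149, 297, 101])
(np.float64(10.2), 83, 1, [350, 144, 345, 228])
(np.float64(10.2), 111, 2, [213, 206, 208, 94])
(np.float64(10.2), 112, 0, [170, 204, 162, 92])
(np.float64(10.3), 56, 1, [235, 201, 234, 144])
(np.float64(10.3), 62, 0, [368, 109, 363, 172])
(np.float64(10.3), 117, 2, [295, 99, 413, 108])
(np.float64(10.3), 127, 0, [254, 98, 382, 108])
(np.float64(10.4), 90, 1, [363, 143, 356, 233])
(np.float64(10.4), 130, 1, [232, 143, 362, 141])
(np.float64(10.5), 52, 0, [249, 97, 250, 149])
(np.float64(10.5), 95, 0, [381, 109, 373, 204])
(np.float64(10.6), 46, 2, [414, 108, 409, 154])
(np.float64(10.6), 50, 0, [254, 149, 253, 99])
(np.float64(11.2), 46, 2, [344, 149, 298, 152])
(np.float64(12.9), 56, 0, [296, 148, 239, 152])
(np.float64(17.0), 43, 2, [296, 210, 338, 198])
(np.float64(58.1), 49, 2, [306, 205, 336, 165])
(np.float64(68.0), 41, 2, [274, 203, 237, 184])
```

```bash
python3 -c "
import cv2;a=cv2.imread('pics/ring.png');cv2.imwrite('pics/ring2.png',cv2.resize(a,(400,600)))"
```

```text
(no output)
```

View pics/ring2.png

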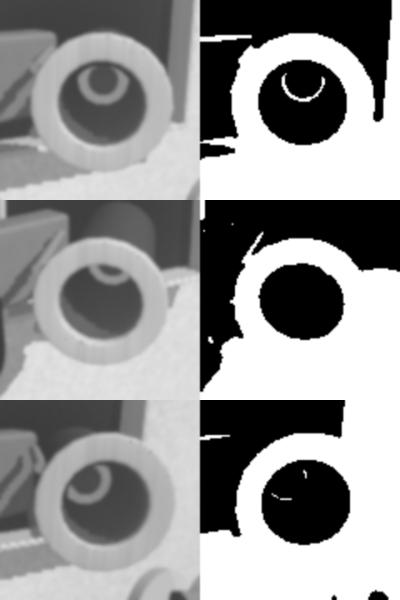

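Run:
```python
from h import *
import pickle
V=pickle.load(open("V.pkl","rb"))
c=[(192,324.2),(250.4,292.6),(193,387.1)]
X=tri(list(zip(V,c))); u=-frame(10.2).as_matrix()[:,2]
print("collar",X,[(proj(p,X)-q).round(2) for p,q in zip(V,c)])
s=(X[2]-.1)/u[2]; ex=X-u*s; print("s",s,"h",s-.11,"exit",ex)
for f in(54.6,): print("depth by size", V[0]["fx"]*42/f, -(R_(V[0]).T@(X-V[0]["origin"]))[2]*1e3)
# top edge only fit: choose s fixed, solve best lateral pos: reproj of net points
for p,m,e in zip(V,[(191,320.1),(249.7,290.8),(192.1,383.1)],[None,(213.5,304.2),(170.2,369.4)]):
    print("mouth",(proj(p,ex+u*.11)-m).round(1),"exit",None if e is None else (proj(p,ex)-e).round(1))
    d=[(np.round(q["at"],1),round(q["conf"],2)) for q in []]
```

```text
collar [0.55750029 0.05771616 0.19614944] [array([0.07, 0.02]), array([ 0.01, -0.01]), array([-0.08, -0.01])]
s 0.11737679685299496 h 0.007376796852994957 exit [0.62376084 0.06963832 0.1       ]
depth by size 244.88688136203413 251.32448934110496
mouth [-1.   4.2] exit None
mouth [-2.8  2.7] exit [-3.4 -0.8]
mouth [-1.3  2.3] exit [-1.  -0.9]
```

Run:
```python
from h import *
import pickle
r=frame(20,0,-90); W=[]
for xy in((.476,-.225),(.52,-.20)):
    arm.movep([*xy,.36],list(rpy(r))); arm.dwell(.2); p=read_camera("wrist"); W.append(p)
    print(readout.read_time(),[(l,[(np.round(d["at"],1).tolist(),round(d["conf"],2)) for d in nets.spot_point(l,p)][:3]) for l in("drift_grip","drift_tip","gauge","rack")], "exp",proj(p,[.476,-.225,.201]),proj(p,[.476,-.225,.146]))
pickle.dump(W,open("W.pkl","wb"))
cv2.imwrite("pics/w2.png",cv2.resize(np.vstack([w["frame"] for w in W]),(480,600),interpolation=cv2.INTER_AREA))
```

```text
6.2917 [('drift_grip', [([197.5, 335.8], 0.63), ([188.1, 479.8], 0.6)]), ('drift_tip', [([119.3, 223.6], 0.87), ([166.1, 331.8], 0.78), ([157.6, 422.7], 0.61)]), ('gauge', [([229.9, 287.5], 0.74)]), ('rack', [([192.5, 310.2], 0.79)])] exp [201.80455381 328.93859839] [184.3751673  328.81121429]
7.0583 [('drift_grip', [([205.5, 277.7], 0.79), ([193.7, 419.7], 0.79), ([135.4, 110.2], 0.58)]), ('drift_tip', [([162.5, 390.4], 0.76), ([124.8, 188.0], 0.69), ([173.2, 296.4], 0.68)]), ('gauge', [([234.9, 254.7], 0.74)]), ('rack', [])] exp [210.56115467 264.17390225] [191.67262789 275.71199442]
```

View pics/w2.png

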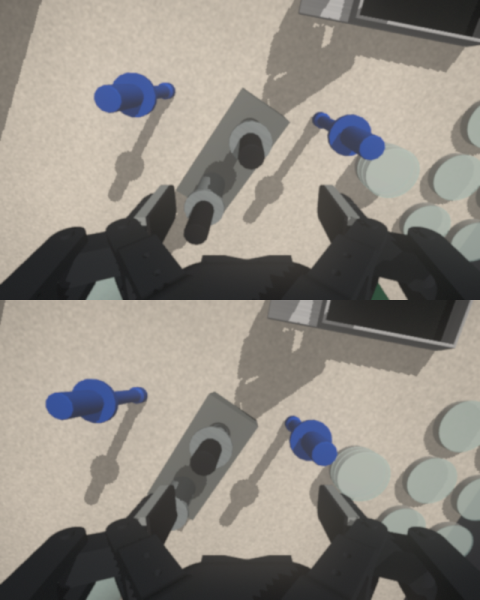

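The wrist views show the drift in its well near (334,190) in the first and (276,198) in the second (full-scale pixels). The gauge is to its lower left and the blue look-alikes are clear of both. I'll refine the handle's position from its dark silhouette.

Run:
```python
from h import *
import pickle
from scipy.optimize import least_squares
W=pickle.load(open("W.pkl","rb"))
X=tri([(W[0],(197.5,335.8)),(W[1],(205.5,277.7))]);print("grip",X); print("tip",tri([(W[0],(166.1,331.8)),(W[1],(173.2,296.4))]))
th=np.linspace(0,2*np.pi,40)
ob=[]
for p,c in zip(W,[(197,336),(205,277)]):
    g=p["frame"].max(2); m=((g<60)*255).astype(np.uint8)
    n,l,st,ce=cv2.connectedComponentsWithStats(m)
    k=l[int(c[0]),int(c[1])]; print(g[int(c[0]),int(c[1])],k,st[k],ce[k]); ob.append((st[k][:4],ce[k]))
def sil(p,x,y):
    P=np.array([proj(p,[x+.014*np.cos(t),y+.014*np.sin(t),z]) for z in(.146,.201) for t in th])[:,::-1]
    h=cv2.convexHull(P.astype(np.float32)); M=cv2.moments(h); return np.array([M["m10"]/M["m00"],M["m01"]/M["m00"]]),cv2.boundingRect(h)
f=lambda v:np.concatenate([sil(p,*v)[0]-o[1] for p,o in zip(W,ob)])
s=least_squares(f,[.476,-.225],diff_step=1e-3); print(s.x,s.fun,[sil(p,*s.x)[1] for p in W])
```

```text
grip [ 0.48308752 -0.22736709  0.17349816]
tip [ 0.48416785 -0.23391253  0.00228558]
61 0 [     0      0    640    400 202300] [312.40370242 167.89900643]
59 2 [ 255  187   39   47 1244] [274.48794212 210.09726688]
[ 0.46927322 -0.21867242] [ 11.30270487  17.53025381 -11.46849934 -16.91668793] [(304, 160, 39, 50), (239, 168, 48, 50)]
```

Run:
```python
from h import *
import pickle
from scipy.optimize import least_squares
W=pickle.load(open("W.pkl","rb"))
th=np.linspace(0,2*np.pi,40)
for T in(70,80):
    ob=[]
    for p,c in zip(W,[(200,336),(208,275)]):
        g=p["frame"].max(2); m=((g<T)*255).astype(np.uint8)
        n,l,st,ce=cv2.connectedComponentsWithStats(m)
        k=l[int(c[0]),int(c[1])]; print(T,k,st[k],ce[k].round(1)); ob.append((st[k][:4],ce[k]))
    def sil(p,x,y):
        P=np.array([proj(p,[x+.014*np.cos(t),y+.014*np.sin(t),z]) for z in(.146,.201) for t in th])[:,::-1]
        h=cv2.convexHull(P.astype(np.float32)); M=cv2.moments(h); return np.array([M["m10"]/M["m00"],M["m01"]/M["m00"]]),cv2.boundingRect(h)
    for i in(0,1,None):
        f=lambda v:np.concatenate([sil(p,*v)[0]-o[1] for j,(p,o) in enumerate(zip(W,ob)) if i in(None,j)])
        s=least_squares(f,[.48,-.227],diff_step=1e-3); print(i,s.x,s.fun.round(1),[sil(p,*s.x)[1] for p in W])
```

```text
70 3 [ 318  178   34   47 1255] [334.  201.7]
70 7 [ 254  186   41   49 1390] [274.2 210.1]
0 [ 0.48185333 -0.22894042] [-0. -0.] [(315, 175, 38, 52), (251, 182, 45, 53)]
1 [ 0.48206807 -0.22954309] [-0. -0.] [(315, 176, 38, 51), (251, 183, 45, 53)]
None [ 0.48196988 -0.22923494] [ 0.   0.4 -0.  -0.4] [(316, 175, 37, 52), (251, 183, 45, 52)]
80 8 [ 317  178   35   48 1314] [333.9 201.7]
80 5 [ 253  185   42   51 1473] [274.  210.4]
0 [ 0.481822   -0.22901082] [-0. -0.] [(315, 175, 38, 52), (251, 183, 45, 52)]
1 [ 0.48198189 -0.22985178] [0. 0.] [(315, 176, 38, 52), (251, 183, 45, 53)]
None [ 0.48191429 -0.22941943] [-0.1  0.5  0.1 -0.5] [(315, 176, 38, 51), (251, 183, 45, 53)]
```

Run:
```python
from h import *
r=frame(20,0,-90); o=list(rpy(r)); x,y=.482,-.2293
command_gripper(.06)
arm.movep([x,y,.30],o)
print(arm.move_linear([x,y,.224],speed=.08,max_force=8), readout.read_wrist_force())
command_gripper(.02,90); arm.dwell(.2)
print("gap",readout.read_finger_gap(),readout.read_gripper_force(),readout.read_wrist_force().round(2) if hasattr(readout.read_wrist_force(),'round') else readout.read_wrist_force(),readout.read_tcp_pos())
```

```text
False [-0.48794446 -0.72451304  0.35378025]
gap 0.02617382703147573 88.31323027610779 [-0.7   0.79  5.62] [ 0.48251471 -0.22963269  0.2248085 ]
```

Run:
```python
from h import *
x,y=.482,-.2293
arm.move_linear([x,y,.31],speed=.1); arm.dwell(.3)
print("lift",np.round(readout.read_wrist_force(),2),np.round(readout.read_torque(),2),readout.read_finger_gap())
arm.move_linear([x,y,.42],speed=.2)
ex=np.array([.62376,.06964,.1]);r=frame(10.2,35,-90);u=-r.as_matrix()[:,2]
arm.movep(list(ex+u*(.213+.165)),list(rpy(r))); arm.dwell(.3)
print("pre",readout.read_time(),np.round(readout.read_tcp_pos(),4)-(ex+u*.378),np.round(readout.read_eef_rot(),2),rpy(r).round(2),np.round(readout.read_wrist_force(),2))
S,D,Wp=[read_camera(n) for n in("scene","side","wrist")]
tip=ex+u*.165
for n,p in(("scene",S),("side",D)):
    for l,X in(("drift_tip",tip),("drift_grip",tip+u*.159),("mouth",ex+u*.11)):
        print(n,l,proj(p,X).round(1),[(np.round(d["at"],1).tolist(),round(d["conf"],2)) for d in nets.spot_point(l,p)][:3])
a=S["frame"][90:240,280:400];b=D["frame"][90:240,260:380]
cv2.imwrite("pics/pre.png",cv2.resize(np.hstack([a,b]),(800,500),interpolation=3))
```

```text
lift [ 0.62  0.79 -2.44] [ 0.02 -0.02  0.02] 0.026342393993196073
pre 13.1 [ 0.00082531 -0.00064592  0.00016053] [145.03  -0.   100.13] [145.    0.  100.2] [-0.2  -0.65 -2.26]
scene drift_tip [165.4 345. ] [([155.8, 277.5], 0.85), ([168.9, 347.2], 0.71), ([220.9, 251.6], 0.64)]
scene drift_grip [ 96.9 354.3] [([95.4, 353.4], 0.78), ([182.1, 245.4], 0.71), ([113.6, 277.9], 0.61)]
scene mouth [188.1 342. ] [([188.9, 341.4], 0.9), ([171.8, 228.2], 0.61)]
side drift_tip [161.1 310.2] [([161.2, 308.8], 0.69), ([272.3, 368.8], 0.68), ([317.8, 272.3], 0.67)]
side drift_grip [122.6 276.2] [([262.7, 270.2], 0.9), ([122.9, 279.2], 0.76), ([221.3, 369.7], 0.7)]
side mouth [172.9 320.5] [([174.3, 320.3], 0.77), ([329.7, 344.2], 0.59)]
```

View pics/pre.png

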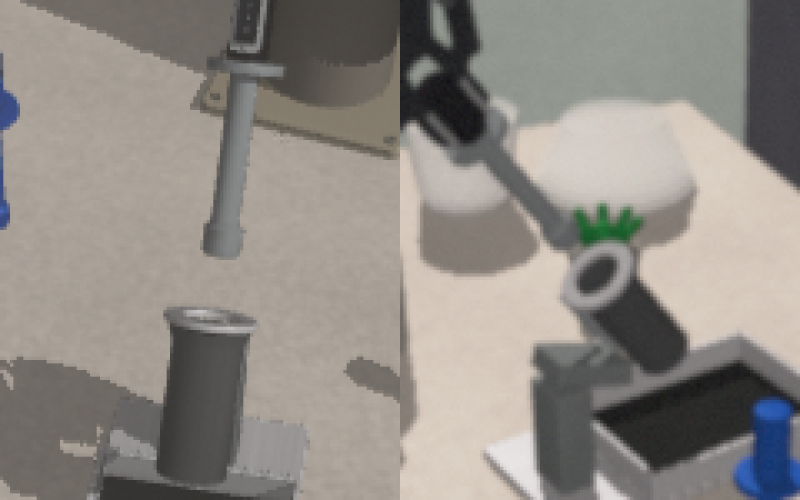

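The drift points at the mouth in both views: tip at scene (347,169) and side (309,161). I'll enter it guarded, nulling side forces as it goes.

```bash
cat >> h.py <<'E'
EX=np.array([.62376,.06964,.1]);RB=frame(10.2,35,-90);MB=RB.as_matrix();UB=-MB[:,2]
def bore(fmax,s,off,sp):
    """guarded move of the tip to s along the bore, lateral command offset off (tool x,y)"""
    hit=arm.move_linear(list(EX+UB*(s+.213)+MB[:,0]*off[0]+MB[:,1]*off[1]),list(rpy(RB)),speed=sp,max_force=fmax)
    arm.dwell(.1)
    d=MB.T@(np.array(readout.read_tcp_pos())-EX-UB*.213); f=MB.T@(np.array(readout.read_wrist_force())-F0)
    print(round(readout.read_time(),1),hit,"s",round(-d[2],4),"lat",(d[:2]*1e3).round(2),"f tool",f.round(1),"m",np.round(MB.T@readout.read_torque(),2))
    return hit,-d[2],f
F0=np.array([-.2,-.65,-2.26])
E
python3 - <<'E'
from h import *
e=MB.T@np.array([.00082531,-.00064592,.00016]); print(e)
off=-e[:2]
for s in(.125,.11,.1,.092):
    hit,_,f=bore(12,s,off,.05)
    if hit: break
    off=off+np.clip(f[:2]*1e-4,-.001,.001)
print(off)
E
```

```text
[-0.00078186  0.00066345  0.00026923]
14.6 False s 0.1254 lat [ 0.7  -0.23] f tool [ 0.2 -0.6  0.4] m [ 0.86  0.05 -0.01]
15.2 False s 0.1099 lat [ 0.8  -0.72] f tool [-0.1  1.5 -0.1] m [ 0.88 -0.03 -0.03]
15.6 False s 0.0999 lat [ 0.82 -0.65] f tool [ 0.8  1.  -0.2] m [ 0.85 -0.03 -0.04]
16.0 False s 0.0919 lat [ 0.79 -0.62] f tool [-0.   0.1  0.5] m [ 0.97 -0.28 -0.03]
[ 0.00086357 -0.00047123]
```

Run:
```python
from h import *
off=np.array([.0008,-.0005])
for s in(.08,.07,.058,.045,.035,.025):
    hit,_,f=bore(12 if s>.056 else 32,s,off,.03)
    if hit or abs(f[:2]).max()>12: break
    if abs(f[:2]).max()>3: off=off+np.clip(f[:2]*1e-4,-.0006,.0006)
print(off)
```

```text
16.7 False s 0.0799 lat [ 0.83 -0.63] f tool [-1.2  0.4  0.5] m [ 0.91 -0.34 -0.  ]
17.2 False s 0.0699 lat [ 0.82 -0.61] f tool [-1.2  0.2  0.2] m [ 0.94 -0.33  0.05]
17.9 False s 0.0579 lat [ 0.84 -0.65] f tool [-0.6 -0.5  0.4] m [ 0.9  -0.4  -0.01]
18.6 False s 0.0463 lat [0.45 0.78] f tool [ -0.3  -0.2 -11.7] m [ 1.44 -0.43  0.09]
19.2 False s 0.0365 lat [0.32 0.89] f tool [ -1.8  -1.8 -13.8] m [ 1.56 -0.45 -0.04]
19.7 False s 0.0253 lat [0.28 0.4 ] f tool [-2.4  1.5 -1. ] m [ 0.59 -0.99  0.02]
[ 0.0008 -0.0005]
```

Run:
```python
from h import *
off=np.array([.0008,-.0005])
for s in(.015,.006): 
    hit,_,f=bore(25,s,off,.03)
    if hit: break
else:
    for s in(-.004,-.016):
        hit,ss,f=bore(9,s,off,.015)
        if hit: break
print(nets.regions_of("spacer",read_camera("scene"))[:1] and "seen")
```

```text
20.3 False s 0.0146 lat [ 0.69 -1.05] f tool [-3.3  1.2  2.1] m [ 0.71 -1.39  0.  ]
20.9 False s 0.0056 lat [ 1.1  -0.66] f tool [-2.1  1.7  5.8] m [ 0.37 -1.09  0.01]
21.8 False s -0.0041 lat [ 0.97 -0.72] f tool [-0.3 -0.5  0.8] m [ 0.85 -0.47  0.04]
22.3 True s -0.0073 lat [ 0.79 -0.63] f tool [ 0.8  3.  -6.9] m [ 0.16  0.06 -0.01]
seen
```

Run:
```python
from h import *
off=np.array([.0008,-.0005])
hit,ss,f=bore(10,-.0085,off,.01)
arm.dwell(.3); print((MB.T@(np.array(readout.read_wrist_force())-F0)).round(1))
S,D=read_camera("scene"),read_camera("side")
for n,p in(("scene",S),("side",D)): print(n,[(np.round(d["at"]),round(d["conf"],2)) for d in nets.spot_point("spacer",p)][:2])
a=S["frame"][130:310,270:400];b=D["frame"][110:290,270:400]
cv2.imwrite("pics/seat.png",cv2.resize(np.hstack([a,b]),(800,554),interpolation=3))
```

```text
22.7 True s -0.0073 lat [ 0.77 -0.66] f tool [-0.1  3.  -5.7] m [0.3  0.02 0.04]
[ 1.2  4.  -6.2]
scene [(array([250., 333.]), 0.49), (array([233., 336.]), 0.49)]
side []
```

View pics/seat.png

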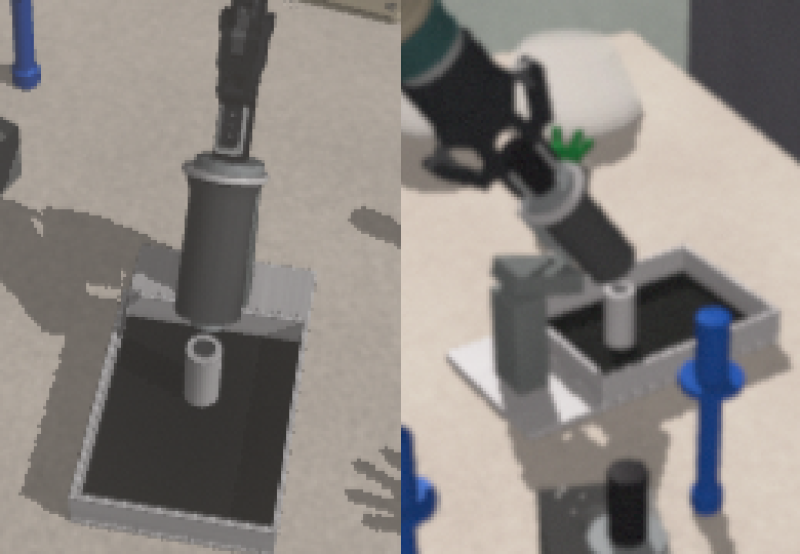

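The spacer stands in the tray at scene crop (203,370), with the guard on the collar. Now I'll withdraw the drift and return it to the rack.

Run:
```python
from h import *
off=np.array([.0008,-.0005])
for s in(.03,.085,.17): 
    hit,_,f=bore(30,s,off,.08)
    if hit: print("stuck?"); raise SystemExit
r=frame(20,0,-90); o=list(rpy(r)); x,y=.482,-.2293
arm.movep([x,y,.42],o); arm.move_linear([x,y,.30],speed=.15); arm.dwell(.3)
print(readout.read_time(),np.round(readout.read_tcp_pos(),4),np.round(readout.read_wrist_force(),2),readout.read_finger_gap())
p=read_camera("side");s=read_camera("scene")
tip=np.array([x,y,.087])
for n,q in(("side",p),("scene",s)): print(n,proj(q,tip).round(1),[(np.round(d["at"],1),round(d["conf"],2)) for d in nets.spot_point("drift_tip",q)][:4])
cv2.imwrite("pics/back.png",cv2.resize(np.hstack([p["frame"][170:350,280:410],s["frame"][60:240,190:320]]),(800,554),interpolation=3))
```

```text
23.9 False s 0.0294 lat [ 0.49 -1.69] f tool [-2.2 -1.3 -2. ] m [ 1.14 -1.17 -0.  ]
24.9 False s 0.0848 lat [ 0.96 -0.42] f tool [-0.5 -0.5 -0.9] m [ 0.87 -0.6   0.01]
26.2 False s 0.1694 lat [ 0.9  -1.02] f tool [ 0.6 -0.5 -0.4] m [ 0.85 -0.01 -0.05]
28.5083 [ 0.4823 -0.2296  0.3008] [-0.31  0.26 -1.44] 0.026264036499587154
side [271.5 335.8] [(array([272.7, 369.6]), 0.88), (array([317.2, 274. ]), 0.69), (array([272.6, 335.3]), 0.66)]
scene [166.9 251.3] [(array([219.9, 252.3]), 0.94), (array([157. , 276.7]), 0.88), (array([170.2, 254. ]), 0.87), (array([122.4, 247.5]), 0.39)]
```

View pics/back.png

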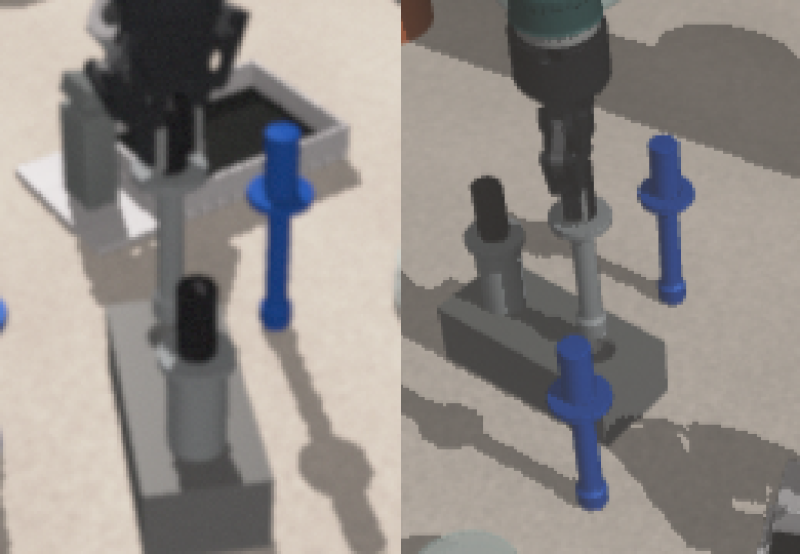

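The drift hangs upright over its well. I'll lower it guarded.

Run:
```python
from h import *
x,y=.482,-.2293
def st(): print(round(readout.read_time(),1),np.round(readout.read_tcp_pos(),4),np.round(readout.read_wrist_force(),1),flush=True)
for z in(.27,.25,.231,.220):
    hit=arm.move_linear([x,y,z],speed=.05 if z>.225 else .02,max_force=6); arm.dwell(.1); st()
    if hit: break
zt=readout.read_tcp_pos()[2]
if zt<.229:
    command_gripper(.055); arm.dwell(.2); st()
    arm.move_linear([x,y,.31],speed=.1); st()
    arm.dwell(.3)
    p,q,w=read_camera("side"),read_camera("scene"),read_camera("wrist")
    cv2.imwrite("pics/end.png",cv2.resize(np.hstack([p["frame"][170:350,280:410],q["frame"][60:240,190:320]]),(800,554),interpolation=3))
```

```text
29.6 [ 0.4822 -0.2294  0.2704] [ 0.2 -0.  -2.6]
30.2 [ 0.4821 -0.2294  0.2501] [-0.3  0.2 -2.1]
30.8 [ 0.482  -0.2293  0.2311] [-1.2  0.5 -1.1]
31.4 [ 0.4823 -0.2295  0.2249] [0.1 0.7 5.5]
31.9 [ 0.4813 -0.2289  0.2234] [0.5 1.2 0.2]
33.0 [ 0.4816 -0.229   0.3092] [-0.2  0.1 -0.3]
```

View pics/end.png

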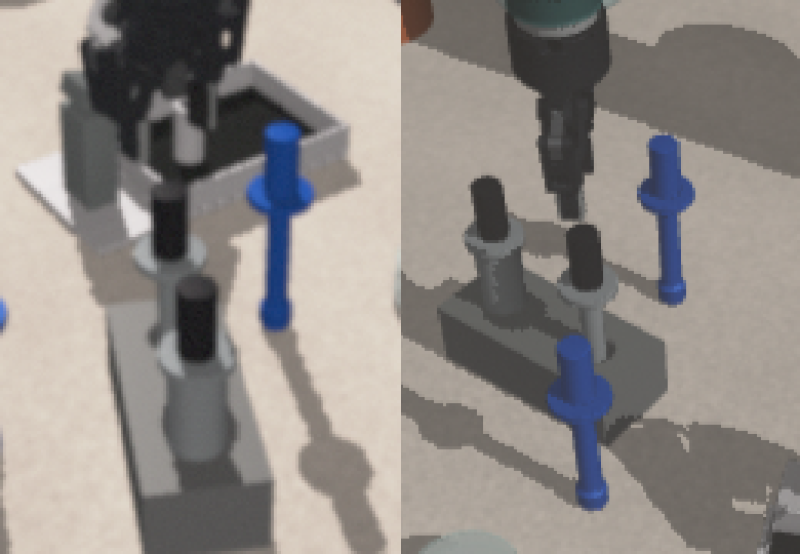

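The drift stands upright in its well, released, and the gripper is clear above it. The gauge is still in place and the spacer is in the tray.

```bash
python3 -c "
from h import *
print(arm.sign_off())"
```

```text
the job is handed in; nothing more can be done
None
```

I pushed the spacer out into the tray with the drift's guard resting on the stop collar at about 6 N, stood the drift back upright in its well, left the gauge in place, and handed the job in at about 33 s; the verdict was not reported.

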